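# Red-capped vial from the pocket tray to the balance

## Robot

A 6-joint arm with a two-finger parallel gripper is mounted at the origin on the work surface; the furniture and walls round the work are solid. World frame = base frame: x ahead of the robot, y to its left, z up, the work surface at z = 0. Lengths are in m, angles in degrees, forces in N, time in s.
With the tool pointing down it reaches from about 0.4 to 0.825 m from the base axis. Payload 7 kg.
Tool frame: the origin (TCP) lies midway between the tips of the shut fingers; the grasp point (between the pads) lies r.pinch_z behind it (r.pinch_z is the distance from the TCP to the grasp point, in m); z points along the fingers, y is the line along which they close (so a half turn about z gives the same grasp; the last joint's range is limited). The gripper opens to 88 mm and grips with 3 to 60 N. Pads are 19 mm wide; open, the fingers measure 130 mm over their backs; the gripper's body (78 mm by 193 mm) begins 47 mm behind the grasp point.
Start: joints at [83.428, 20.546, 0.682, 0, -70.136, -16.507], TCP at [0.265, 0.621, 0.227] pointing down, gripper open.
Joint ranges: [-176.03, 176.03], [-82.01, 121.73], [-58.28, 71.71], [-173.87, 95.51], [-174.79, -0.11], [-173.66, 173.66]. Speed limits (degrees/s): [136.94, 136.94, 172.46, 180, 180, 180].

## Interface

Orientations are given as [roll, pitch, yaw] about the fixed x, y, z axes, in that order (R = Rz(yaw) Ry(pitch) Rx(roll)).
In Python, from plant import r, optics, job gives the robot as it stands.
- The arm moves only by the shell command python3 -m crank 'ROWS' [FORCE]. ROWS is JSON, a list of rows, each an object with "xyz": the shift along the tool's x, y, z in units of 30 mm (1.0 is 30 mm), a list of three; "delta_rot": the turn, a rotation vector about the tool's x, y, z in degrees, a list of three; "claw": the closure, from 0 (fully open) to 1 (shut). A call has 1 to 20 rows; each row is the pose to reach, as a shift and turn from the pose commanded when the call began, along the tool's axes at that moment; what a row does not reach only later rows make up. A row lasts 1/8 s, in which the tool goes at most 62.5 mm and 10.7 degrees, less where a joint would pass 70% of its speed; a pose out of reach is approached as far as the arm can. A call with a gripper value outside its range is refused whole. The fingers move at their own pace and stop on an object; FORCE is the grip in N (left out, the last holds). Time passes only in rows, so rows that repeat a pose let the fingers close. It gives the time, the measured TCP pose, the force, the opening and the grip force at its end, in the units of the state.
- r.get_state(): the state, without advancing time (a new reading comes with each control period).
- optics.capture(name): name is "side" or "top"; returns a dict with "img" (400x640x3 uint8, blue, green, red), "fovy" (degrees; the focal length in pixels is half the picture's height over the tangent of half this angle, whatever the lens; pixels are square), "cx", "cy" (the principal point, pixels), "eye" and "rotation" of the camera in the world. Camera axes: x right, y up, looking along -z (the intrinsics and any distortion apply to the point x, -y, -z); pixel columns grow to the right and rows downward; lengths in m; the calibration is good to about 2 mm. A picture is of the moment at which its call begins. There is no depth.
- job.close_job(): hands the job in; it is judged then, once.
The state is a dict: "time_s": time; "joints": joint angles; "qd": joint speeds; "joint_torque": joint torques, N m; "tcp_pos": TCP position; "eef_rot": TCP orientation; "contact_force": force on the tool from outside, world axes, zero at the start; "moment": the same for the moment, N m; "gripper_width": finger opening in m; "gripper_force": force on a finger pad.
Only numpy, scipy, OpenCV 4.12 (cv2) and the standard library are available. Lean on these libraries where they do the work, as an engineer would, in place of code of your own. Each camera call takes 0.05 s, during which the arm holds its last target. There are 200 camera calls.

## Task

Pluck the vial with the red cap out of the pocket tray and stand it upright on the round steel pan of the balance, its whole base on the pan, and let go of it. Leave the blue-capped and the white-capped vials in their pockets.

Things in the scene. Friction and masses are not known exactly. Their poses are not given: they have to be found in the camera images.
- vial_red: the vial to move: clear glass vial with a red cap, a cylinder 11.4 mm across and 34 mm tall, 12 g. Origin: centre of its underside; z up its axis. It stands in a square pocket, 16 mm wide and 9 mm deep, of a grey tray; pocket floor 3 mm, tray top 12 mm above the work surface, so its upper 25 mm stand free. Fingers that close across the row of pockets pass clear of its neighbours
- vial_blue: like vial with a blue cap, same size and origin, in another pocket of the same tray; it stays there. The tray (60 mm by 228 mm with its end lips, fixed to the table) has one straight row of four pockets 50 mm apart along its length, one of them empty; the vials stand in the others in any order
- vial_white: like vial with a white cap, same size and origin, in another pocket of the same row; it stays there. The line through the three vials is the direction of the row. Tall cartons stand to the left of the tray, from y = 0.44 m on and x = 0.4 m on: come to the tray from the robot's side of them, not past them
- pan (a point): centre of the top face of the balance's flat, rigid, rimless steel pan, 90 mm across, 61 mm above the work surface; z up, x away from the display. The balance (white and grey, 200 mm by 150 mm, fixed to the table) has its display on the robot's side; nothing on it is higher than the pan. A tall black computer stands behind it, from x = 0.6 m on

How it is judged (in metres and radians):
On the way:
1. the red-capped vial is lifted out of its pocket, its underside more than 30 mm above the work surface (height (world z) of vial_red above 0.03 m), for 0.2 s.
At the end, for the whole second after the job is handed in: the red-capped vial stands at rest on the balance's pan, upright within 10 degrees, its axis within 39.5 mm of the pan's centre and its underside within 4 mm of the pan's top face; the blue-capped and white-capped vials are within 12 mm of where they stood at the start, in their pockets (horizontal distance between vial_red and pan below 0.0395 m and z of vial_red in the frame of pan between -0.004 and 0.004 m and angle between vial_red's own z axis and vertical below 0.17 rad and linear speed of vial_red below 0.02 m/s and distance of each of vial_blue, vial_white from where it was at the start of the episode below 0.012 m); the robot touches nothing.
It fails at once if the blue-capped or the white-capped vial is pulled out of its pocket or tipped over (moved more than 12 mm or tilted more than 30 degrees) (distance of any of vial_blue, vial_white from where it was at the start of the episode above 0.012 m or angle between any of vial_blue, vial_white's own z axis and vertical above 0.52 rad).
It also fails if it takes over 40 s, if anything falls off the work surface, if the arm or the gripper's body presses on something with over 40 N, if the wrist force passes 120 N, or if a joint passes its speed limit or range.

## Working session

There is one attempt and no reset: what is moved stays moved. The work goes in short steps, Python scripts to look and compute and a shell command to move; the robot and the scene stay as the last step left them, time stands still between calls to the robot, and variables do not carry over. Pictures are saved under pics/ and viewed, at most 10 in all, crops included, and the job is handed in when it is done.

```bash
ls; mkdir -p pics; python3 - <<'E'
from plant import r, optics, job
import cv2
print(r.get_state(), r.pinch_z)
for n in("top","side"):
    c=optics.capture(n); cv2.imwrite(f"pics/{n}0.png",c["img"]); print({k:v for k,v in c.items() if k!="img"})
E
```

```text
pics
{'time_s': 0.0, 'joints': array([ 8.34296323e+01,  2.05906039e+01,  6.35648691e-01, -1.97844486e-02,
       -7.01376699e+01, -1.65074092e+01]), 'qd': array([-0.02861556, -0.00860503,  0.03905697, -0.06933633, -0.03616435,
       -0.00128328]), 'joint_torque': array([ 1.35931070e-03, -5.82722855e+01,  2.93055564e+01,  6.99740767e+00,
        6.90290850e-03, -1.36928497e-04]), 'tcp_pos': array([0.26441679, 0.62052798, 0.22564739]), 'eef_rot': array([ 1.79905908e+02, -8.48862607e-03, -2.30845070e+01]), 'contact_force': array([ 0.5019424 , -0.43675923,  0.24384989]), 'moment': array([-0.00986026,  0.02458823,  0.01127626]), 'gripper_force': 0.0, 'gripper_width': 0.08773896770990441} 0.0188
{'fovy': 47.02210522839847, 'cx': 322.3987784151994, 'cy': 199.67312986283468, 'eye': array([0.35153   , 0.05167687, 1.07129641]), 'rotation': array([ 6.58130286e+00, -4.73365578e-02, -8.95346801e+01])}
{'fovy': 49.97263440981162, 'cx': 322.2036194961024, 'cy': 198.26704620385374, 'eye': array([-0.04500393,  0.54585794,  0.5194227 ]), 'rotation': array([  57.67132831,   -1.34366059, -131.01348454])}
```

View pics/top0.png

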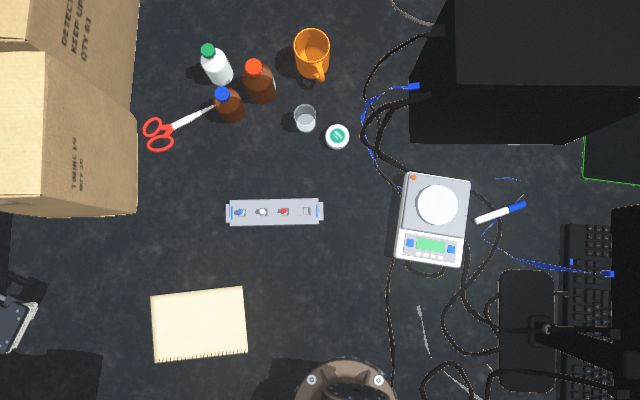

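View pics/side0.png

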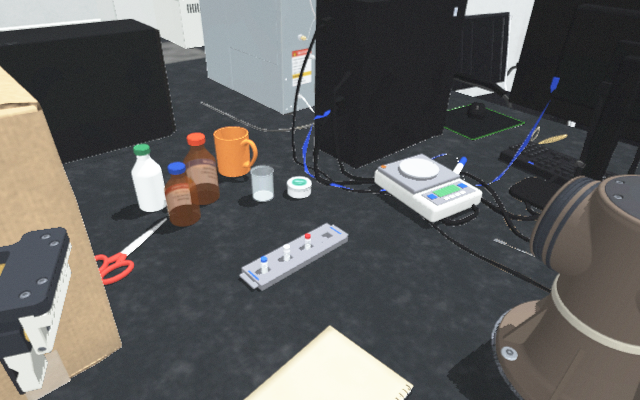

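The top view shows blue, white and red caps at about (239,212), (262,211) and (283,211), an empty pocket at (306,211), and the pan at (437,205). In the side view the caps are at about (264,260), (287,247) and (308,237), and the pan at (419,168).

```bash
cat > h.py <<'E'
import numpy as np, cv2
from scipy.spatial.transform import Rotation as Rn
def ray(c,u,v):
    f=200/np.tan(np.radians(c["fovy"]/2))
    d=Rn.from_euler("xyz",c["rotation"],degrees=True).apply([(u-c["cx"])/f,-(v-c["cy"])/f,-1])
    return np.array(c["eye"]),d
def plane(c,uv,z):
    o,d=ray(c,*uv); return o+d*(z-o[2])/d[2]
def tri(c1,p1,c2,p2):
    o1,d1=ray(c1,*p1);o2,d2=ray(c2,*p2)
    s=np.linalg.lstsq(np.c_[d1,-d2],o2-o1,rcond=None)[0]
    a,b=o1+d1*s[0],o2+d2*s[1]; return (a+b)/2,np.linalg.norm(a-b)
def blob(img,kind,box):
    x0,y0,x1,y1=box; p=img[y0:y1,x0:x1].astype(int); b,g,r=p[...,0],p[...,1],p[...,2]
    m={"red":(r-np.maximum(b,g)>50),"blue":(b-r>50),"white":(p.min(2)>205),"pan":(p.min(2)>222)}[kind].astype(np.uint8)
    n,l,s,c=cv2.connectedComponentsWithStats(m)
    k=1+np.argmax(s[1:,4]); return c[k]+[x0,y0],s[k]
E
python3 - <<'E'
from h import *
from plant import optics
T=optics.capture("top");S=optics.capture("side")
B={"red":((275,203,293,220),(300,230,316,243)),"white":((254,203,270,220),(279,240,296,254)),"blue":((233,203,246,220),(257,254,272,267)),"pan":((410,180,465,230),(395,152,444,184))}
for k,(bt,bs) in B.items():
    (pt,st),(ps,ss)=blob(T["img"],k,bt),blob(S["img"],k,bs)
    z=.061 if k=="pan" else .034
    print(k,pt.round(1),st,ps.round(1),ss,"T",plane(T,pt,z).round(4),"S",plane(S,ps,z).round(4),"tri",*[np.round(q,4) for q in tri(T,pt,S,ps)])
a=cv2.resize(T["img"][170:280,220:480],None,fx=3,fy=3,interpolation=2)
b=cv2.resize(S["img"][145:290,230:490],None,fx=3,fy=3,interpolation=2)
cv2.imwrite("pics/c1.png",a[:, :]);cv2.imwrite("pics/c2.png",b)
E
```

```text
red [283.6 210.2] [ 6  5  6  6 25] [307.4 235.5] [ 5  3  6  6 32] T [0.4464 0.1394 0.034 ] S [0.4461 0.1401 0.034 ] tri [0.4466 0.1396 0.0334] 0.0004
white [262.2 211.1] [ 6  6  6  5 23] [288.4 248.2] [  0   0  17  14 162] T [0.444  0.1879 0.034 ] S [0.4387 0.1899 0.034 ] tri [0.4436 0.1876 0.03  ] 0.0021
blue [239.3 211.3] [ 4  6  6  6 26] [263.4 258.7] [ 3  1  8  8 46] T [0.4431 0.2396 0.034 ] S [0.4433 0.2404 0.034 ] tri [0.4433 0.24   0.0337] 0.0007
pan [437.6 204.5] [   8    5   40   41 1273] [418.8 167. ] [  4   6  40  19 583] T [ 0.4595 -0.2029  0.061 ] S [ 0.4566 -0.1971  0.061 ] tri [ 0.4604 -0.2036  0.0572] 0.0011
```

View pics/c1.png

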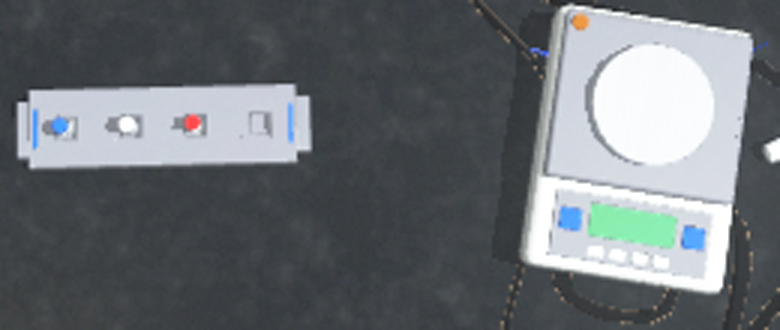

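```bash
cat >> h.py <<'E'
def rows(p0,yaw0,W):
    y=np.radians(yaw0); A=np.array([[np.cos(y),np.sin(y),0],[np.sin(y),-np.cos(y),0],[0,0,-1]])
    for w in W: print(np.array(w), (A@(np.array(w)-p0)/.03).round(2).tolist())
E
python3 -c "
from h import *
rows([.265,.621,.227],-23.08,[(.265,.565,.227),(.266,.505,.227),(.27,.445,.227),(.285,.39,.227),(.31,.34,.22),(.345,.29,.21),(.38,.24,.20),(.415,.19,.19),(.4463,.1397,.18),(.4463,.1397,.12)])"
```

```text
[0.265 0.565 0.227] [0.73, 1.72, 0.0]
[0.266 0.505 0.227] [1.55, 3.54, 0.0]
[0.27  0.445 0.227] [2.45, 5.33, 0.0]
[0.285 0.39  0.227] [3.63, 6.82, 0.0]
[0.31 0.34 0.22] [5.05, 8.03, 0.23]
[0.345 0.29  0.21 ] [6.78, 9.1, 0.57]
[0.38 0.24 0.2 ] [8.51, 10.18, 0.9]
[0.415 0.19  0.19 ] [10.23, 11.26, 1.23]
[0.4463 0.1397 0.18  ] [11.85, 12.39, 1.57]
[0.4463 0.1397 0.12  ] [11.85, 12.39, 3.57]
```

```bash
python3 -m crank '[{"xyz":[0.73,1.72,0],"delta_rot":[0,0,0],"claw":0},{"xyz":[1.55,3.54,0],"delta_rot":[0,0,0],"claw":0},{"xyz":[2.45,5.33,0],"delta_rot":[0,0,0],"claw":0},{"xyz":[3.63,6.82,0],"delta_rot":[0,0,5],"claw":0},{"xyz":[5.05,8.03,0.23],"delta_rot":[0,0,13],"claw":0},{"xyz":[6.78,9.1,0.57],"delta_rot":[0,0,22],"claw":0},{"xyz":[8.51,10.18,0.9],"delta_rot":[0,0,31],"claw":0},{"xyz":[10.23,11.26,1.23],"delta_rot":[0,0,40],"claw":0},{"xyz":[11.85,12.39,1.57],"delta_rot":[0,0,49],"claw":0},{"xyz":[11.85,12.39,2],"delta_rot":[0,0,58],"claw":0},{"xyz":[11.85,12.39,3],"delta_rot":[0,0,65.2],"claw":0},{"xyz":[11.85,12.39,3.57],"delta_rot":[0,0,65.2],"claw":0},{"xyz":[11.85,12.39,3.57],"delta_rot":[0,0,65.2],"claw":0},{"xyz":[11.85,12.39,3.57],"delta_rot":[0,0,65.2],"claw":0}]' 10
python3 - <<'E'
from plant import r, optics
import cv2
s=r.get_state();print(s["tcp_pos"],s["eef_rot"],s["contact_force"],s["joints"])
S=optics.capture("side")["img"][170:300,210:410]
T=optics.capture("top")["img"][150:270,200:400]
cv2.imwrite("pics/a.png",cv2.vconcat([cv2.resize(i,(620,int(i.shape[0]*3.1)),interpolation=2)[:299] for i in (S[20:117],T[10:107])]))
E
```

```text
time_s: 1.95
tcp_pos: [0.4464, 0.14, 0.1202]
eef_rot: [-180.0, 0.0, -88.2]
contact_force: [-0.5, 1.3, 0.3]
gripper_width: 0.0879
gripper_force: 0.0
[0.44637508 0.13995123 0.12018285] [-1.79953971e+02  1.68063770e-02 -8.82483660e+01] [-0.50392947  1.27139353  0.33979683] [ 4.16274939e+01  6.79179023e+00 -3.32104437e+01  2.17015069e-02
 -4.99516689e+01 -3.98898234e+01]
```

View pics/a.png

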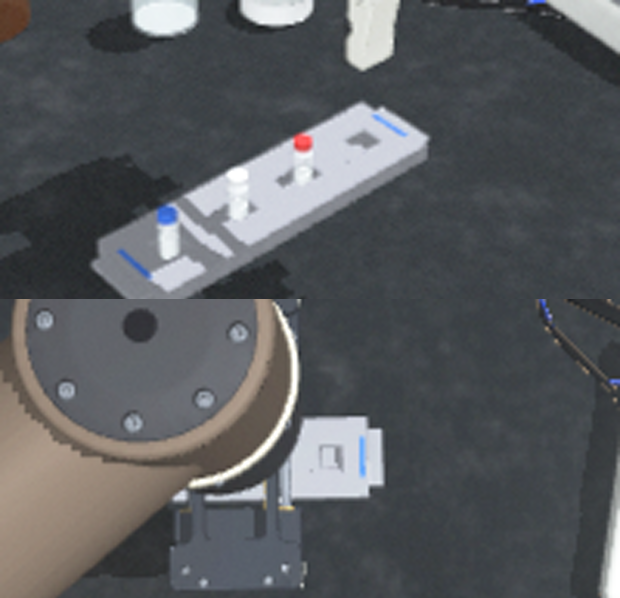

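The side crop shows the tray with the three vials and one open finger behind the row. The fingers straddle it, so I descend.

```bash
python3 -m crank '[{"xyz":[0,0,1],"delta_rot":[0,0,0],"claw":0},{"xyz":[0,0,2],"delta_rot":[0,0,0],"claw":0},{"xyz":[0,0,2.7],"delta_rot":[0,0,0],"claw":0},{"xyz":[0,0,3.1],"delta_rot":[0,0,0],"claw":0},{"xyz":[0,0,3.4],"delta_rot":[0,0,0],"claw":0},{"xyz":[0,0,3.4],"delta_rot":[0,0,0],"claw":0},{"xyz":[0,0,3.4],"delta_rot":[0,0,0],"claw":0}]' 10
python3 - <<'E'
from plant import optics
import cv2
S=optics.capture("side")["img"][180:300,220:400]
cv2.imwrite("pics/b.png",cv2.resize(S,None,fx=4,fy=4,interpolation=2))
E
```

```text
time_s: 2.92
tcp_pos: [0.4464, 0.14, 0.0181]
eef_rot: [-179.9, 0.0, -88.3]
contact_force: [0.5, 1.1, -0.1]
gripper_width: 0.0878
gripper_force: 0.0
```

View pics/b.png

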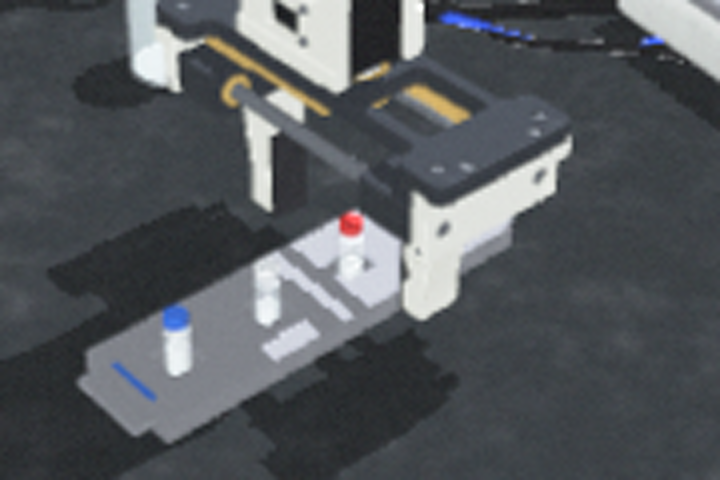

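The fingers sit either side of the red vial, with tips at about (265,205) and (430,310) in the crop and the cap at (350,225). I close the gripper.

```bash
python3 -m crank '[{"xyz":[0,0,0],"delta_rot":[0,0,0],"claw":0.5},{"xyz":[0,0,0],"delta_rot":[0,0,0],"claw":0.7},{"xyz":[0,0,0],"delta_rot":[0,0,0],"claw":0.8},{"xyz":[0,0,0],"delta_rot":[0,0,0],"claw":1},{"xyz":[0,0,0],"delta_rot":[0,0,0],"claw":1},{"xyz":[0,0,0],"delta_rot":[0,0,0],"claw":1},{"xyz":[0,0,0],"delta_rot":[0,0,0],"claw":1},{"xyz":[0,0,0],"delta_rot":[0,0,0],"claw":1},{"xyz":[0,0,0],"delta_rot":[0,0,0],"claw":1},{"xyz":[0,0,0],"delta_rot":[0,0,0],"claw":1}]' 10
```

```text
time_s: 4.22
tcp_pos: [0.4459, 0.1396, 0.0175]
eef_rot: [180.0, -0.0, -88.3]
contact_force: [-0.1, -0.8, 0.2]
gripper_width: 0.0109
gripper_force: 10.0
```

Width is about 11 mm at 10 N, so the vial is held. I lift it and check.

```bash
python3 -m crank '[{"xyz":[0,0,-0.2],"delta_rot":[0,0,0],"claw":1},{"xyz":[0,0,-0.6],"delta_rot":[0,0,0],"claw":1},{"xyz":[0,0,-1.2],"delta_rot":[0,0,0],"claw":1},{"xyz":[0,0,-2],"delta_rot":[0,0,0],"claw":1},{"xyz":[0,0,-3],"delta_rot":[0,0,0],"claw":1},{"xyz":[0,0,-4],"delta_rot":[0,0,0],"claw":1},{"xyz":[0,0,-4],"delta_rot":[0,0,0],"claw":1},{"xyz":[0,0,-4],"delta_rot":[0,0,0],"claw":1}]' 10
python3 - <<'E'
from plant import optics
import cv2
S=optics.capture("side")["img"][140:290,220:400]
cv2.imwrite("pics/d.png",cv2.resize(S,None,fx=4,fy=4,interpolation=2))
from h import *
rows([.4463,.1397,.138],-88.28,[(.458,.08,.148),(.466,.02,.158),(.472,-.04,.158),(.472,-.10,.158),(.468,-.16,.158),(.46,-.203,.15)])
E
```

```text
time_s: 5.22
tcp_pos: [0.4457, 0.1396, 0.1378]
eef_rot: [-180.0, 0.0, -88.3]
contact_force: [0.8, 0.1, -0.4]
gripper_width: 0.0106
gripper_force: 10.0
[0.458 0.08  0.148] [2.0, -0.33, -0.33]
[0.466 0.02  0.158] [4.01, -0.54, -0.67]
[ 0.472 -0.04   0.158] [6.01, -0.68, -0.67]
[ 0.472 -0.1    0.158] [8.01, -0.62, -0.67]
[ 0.468 -0.16   0.158] [10.01, -0.42, -0.67]
[ 0.46  -0.203  0.15 ] [11.43, -0.11, -0.4]
```

View pics/d.png

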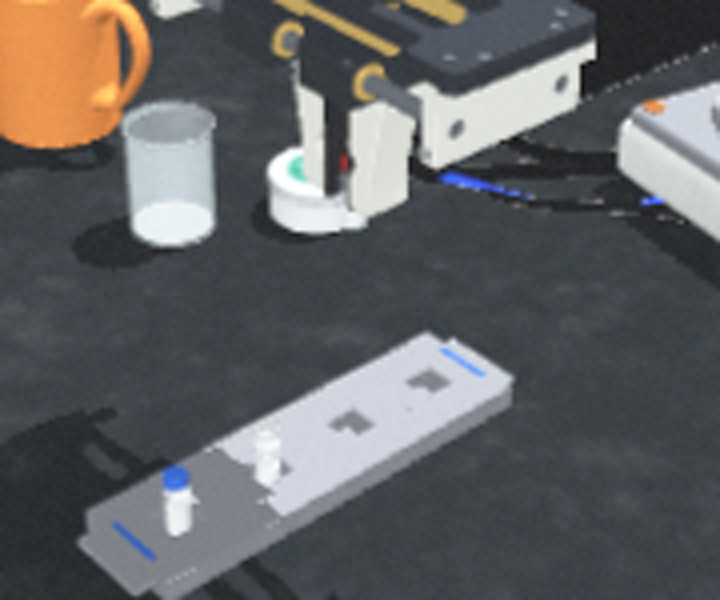

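The red cap shows between the finger pads at crop (346,163). Its pocket is empty, and the blue and white vials are still standing. I carry it to the pan.

```bash
python3 -m crank '[{"xyz":[0.8,-0.1,-0.3],"delta_rot":[0,0,0],"claw":1},{"xyz":[2,-0.3,-0.5],"delta_rot":[0,0,0],"claw":1},{"xyz":[3.4,-0.4,-0.6],"delta_rot":[0,0,0],"claw":1},{"xyz":[4.8,-0.4,-0.6],"delta_rot":[0,0,0],"claw":1},{"xyz":[6.2,-0.4,-0.6],"delta_rot":[0,0,0],"claw":1},{"xyz":[7.6,-0.4,-0.6],"delta_rot":[0,0,0],"claw":1},{"xyz":[9,-0.3,-0.6],"delta_rot":[0,0,0],"claw":1},{"xyz":[10.3,-0.2,-0.5],"delta_rot":[0,0,0],"claw":1},{"xyz":[11,-0.11,-0.3],"delta_rot":[0,0,0],"claw":1},{"xyz":[11.43,-0.11,0],"delta_rot":[0,0,0],"claw":1},{"xyz":[11.43,-0.11,0.6],"delta_rot":[0,0,0],"claw":1},{"xyz":[11.43,-0.11,1.2],"delta_rot":[0,0,0],"claw":1},{"xyz":[11.43,-0.11,1.6],"delta_rot":[0,0,0],"claw":1},{"xyz":[11.43,-0.11,1.6],"delta_rot":[0,0,0],"claw":1},{"xyz":[11.43,-0.11,1.6],"delta_rot":[0,0,0],"claw":1}]' 10
python3 - <<'E'
from plant import optics
import cv2
S=optics.capture("side")["img"][100:230,350:500]
cv2.imwrite("pics/e.png",cv2.resize(S,None,fx=4,fy=4,interpolation=2))
E
```

```text
time_s: 7.15
tcp_pos: [0.46, -0.2029, 0.0898]
eef_rot: [-180.0, -0.0, -88.2]
contact_force: [0.5, 0.0, 0.3]
gripper_width: 0.0107
gripper_force: 10.0
```

View pics/e.png

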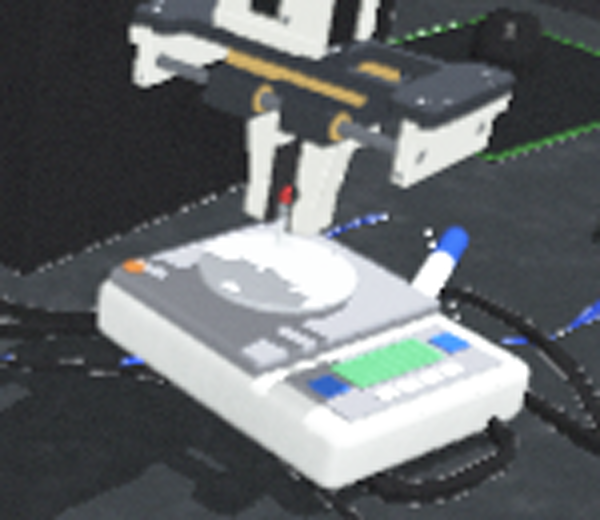

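The vial hangs upright over the pan, with the cap at crop (287,195) and the pan centre near (275,272). I check the cap height against the expected one before lowering.

```bash
python3 - <<'E'
from h import *
from plant import optics
S=optics.capture("side")
p,s=blob(S["img"],"red",(410,135,435,165)); print(p,s)
for z in (.09,.1,.105,.11): print(z,plane(S,p,z).round(4))
E
python3 -m crank '[{"xyz":[0,0,0.15],"delta_rot":[0,0,0],"claw":1},{"xyz":[0,0,0.3],"delta_rot":[0,0,0],"claw":1},{"xyz":[0,0,0.38],"delta_rot":[0,0,0],"claw":1},{"xyz":[0,0,0.38],"delta_rot":[0,0,0],"claw":1},{"xyz":[0,0,0.38],"delta_rot":[0,0,0],"claw":1}]' 10
```

```text
[421. 148.] [10 11  3  5 13]
0.09 [ 0.4811 -0.2296  0.09  ]
0.1 [ 0.4688 -0.2115  0.1   ]
0.105 [ 0.4627 -0.2025  0.105 ]
0.11 [ 0.4566 -0.1935  0.11  ]
time_s: 7.88
tcp_pos: [0.4596, -0.203, 0.0781]
eef_rot: [-180.0, -0.0, -88.3]
contact_force: [-0.3, 0.5, 0.2]
gripper_width: 0.0108
gripper_force: 10.0
```

The cap height of about 0.105 m agrees, so the vial hasn't slipped. I lower the last 2–3 mm gently.

```bash
python3 -m crank '[{"xyz":[0,0,0.02],"delta_rot":[0,0,0],"claw":1},{"xyz":[0,0,0.04],"delta_rot":[0,0,0],"claw":1},{"xyz":[0,0,0.06],"delta_rot":[0,0,0],"claw":1},{"xyz":[0,0,0.07],"delta_rot":[0,0,0],"claw":1},{"xyz":[0,0,0.07],"delta_rot":[0,0,0],"claw":1},{"xyz":[0,0,0.07],"delta_rot":[0,0,0],"claw":1}]' 10
```

```text
time_s: 8.62
tcp_pos: [0.4595, -0.203, 0.076]
eef_rot: [-180.0, -0.0, -88.3]
contact_force: [-0.7, -0.3, 0.7]
gripper_width: 0.011
gripper_force: 10.0
```

```bash
python3 -m crank '[{"xyz":[0,0,0.01],"delta_rot":[0,0,0],"claw":1},{"xyz":[0,0,0.02],"delta_rot":[0,0,0],"claw":1},{"xyz":[0,0,0.03],"delta_rot":[0,0,0],"claw":1},{"xyz":[0,0,0.03],"delta_rot":[0,0,0],"claw":1}]' 10
```

```text
time_s: 9.12
tcp_pos: [0.4597, -0.2031, 0.0754]
eef_rot: [-180.0, -0.0, -88.3]
contact_force: [-0.8, 0.3, 5.3]
gripper_width: 0.0107
gripper_force: 10.0
```

Contact reads 5 N, so the base is on the pan. I ease up slightly, then open in gradual steps.

```bash
python3 -m crank '[{"xyz":[0,0,-0.01],"delta_rot":[0,0,0],"claw":1},{"xyz":[0,0,-0.01],"delta_rot":[0,0,0],"claw":1},{"xyz":[0,0,-0.01],"delta_rot":[0,0,0],"claw":0.86},{"xyz":[0,0,-0.01],"delta_rot":[0,0,0],"claw":0.84},{"xyz":[0,0,-0.01],"delta_rot":[0,0,0],"claw":0.8},{"xyz":[0,0,-0.01],"delta_rot":[0,0,0],"claw":0.7},{"xyz":[0,0,-0.01],"delta_rot":[0,0,0],"claw":0.5},{"xyz":[0,0,-0.01],"delta_rot":[0,0,0],"claw":0.3},{"xyz":[0,0,-0.01],"delta_rot":[0,0,0],"claw":0.3},{"xyz":[0,0,-0.01],"delta_rot":[0,0,0],"claw":0.3},{"xyz":[0,0,-0.01],"delta_rot":[0,0,0],"claw":0.3}]' 3
```

```text
time_s: 10.5
tcp_pos: [0.4595, -0.203, 0.0754]
eef_rot: [180.0, -0.0, -88.3]
contact_force: [1.1, -0.5, -0.4]
gripper_width: 0.061
gripper_force: 0.0
```

```bash
python3 -m crank '[{"xyz":[0,0,-0.5],"delta_rot":[0,0,0],"claw":0.3},{"xyz":[0,0,-1.5],"delta_rot":[0,0,0],"claw":0.3},{"xyz":[0,0,-3],"delta_rot":[0,0,0],"claw":0.3},{"xyz":[0,0,-4],"delta_rot":[0,0,0],"claw":0.3},{"xyz":[0,0,-4],"delta_rot":[0,0,0],"claw":0.3},{"xyz":[0,0,-4],"delta_rot":[0,0,0],"claw":0.3},{"xyz":[0,0,-4],"delta_rot":[0,0,0],"claw":0.3}]' 3
python3 - <<'E'
from plant import optics
from h import *
S=optics.capture("side");i=S["img"]
p,s=blob(i,"red",(405,135,435,185)); print(p,s,plane(S,p,.092))
a=cv2.resize(i[120:220,360:500],None,fx=4,fy=4,interpolation=2); b=cv2.resize(i[215:290,230:370],None,fx=4,fy=2.5,interpolation=2)
cv2.imwrite("pics/f.png",cv2.vconcat([a,b]))
E
```

```text
time_s: 11.38
tcp_pos: [0.4589, -0.2029, 0.1947]
eef_rot: [179.9, 0.0, -88.3]
contact_force: [0.3, -1.2, -0.0]
gripper_width: 0.0615
gripper_force: 0.0
[421.5 154. ] [14 17  6  5 26] [ 0.45828697 -0.2016929   0.092     ]
```

View pics/f.png

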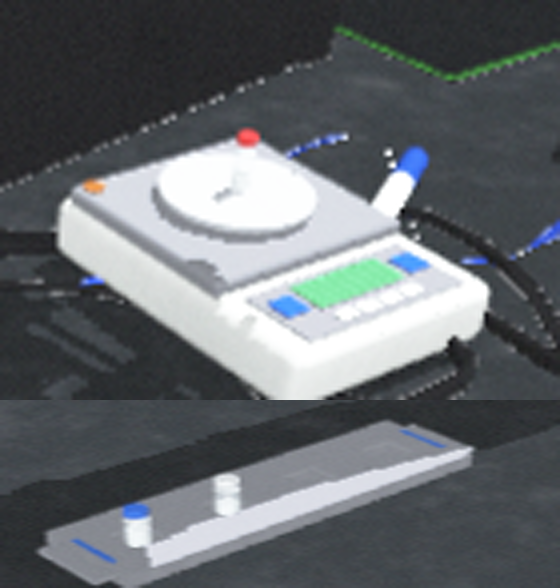

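The red-capped vial stands upright near the middle of the pan, with the cap at crop (248,138). The gripper is clear of it, and the blue and white vials are in their pockets.

```bash
python3 -c "
from plant import job
print(job.close_job())"
```

```text
the job is handed in; nothing more can be done
None
```

The red-capped vial was placed upright within a few millimetres of the pan's centre and released, the blue and white vials stayed in their pockets, and I handed the job in at about 11.5 s (no verdict was returned).

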